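# Clear the block incubator and hold its cover open

## Robot

A 6-joint arm with a two-finger parallel gripper is mounted at the origin on the work surface. World frame = base frame: x ahead of the robot, y to its left, z up, the work surface at z = 0. Lengths are in m, angles in rad, forces in N, time in s.
With the tool pointing down it reaches from about 0.225 to 0.875 m from the base axis. Payload 3.4 kg.
Tool frame: the origin (TCP) lies where the fingers leave the gripper's body, on its centre line; the fingertips stand 73 mm ahead of it and the grasp point (between the pads) lies 54 mm ahead of it (manip.pinch_z is the distance from the TCP to the grasp point, in m); z points along the fingers, y is the line along which they close (so a half turn about z gives the same grasp; the last joint's range is limited). The gripper opens to 85 mm and grips with 20 to 120 N. Pads are 22 mm wide; open, the fingers measure 114 mm over their backs; the gripper's body (76 mm by 85 mm) begins 54 mm behind the grasp point. The pads swing forward as they close: fully open they stand 13 mm farther back than shut.
Start: joints at [1.092, 0.276, 1.505, -0, 1.361, -0.121], TCP at [0.201, 0.539, 0.304] pointing down, gripper open.
Joint ranges: [-2.89, 2.89], [-0.75, 2.08], [0.22, 2.7], [-1.18, 4.32], [0.11, 2.71], [-2.7, 2.7]. Speed limits (rad/s): [2.57, 2.57, 3.14, 3.14, 3.14, 3.14].

## Interface

Orientations are given as a unit quaternion [w, x, y, z].
In Python, from rig import readout, imaging, manip gives the robot as it stands. The module is installed in compiled form; this text tells all that it offers.
- The arm moves only by the tool servo_tool, never from a script. Its argument "moves" is a list of rows, each an object with "dp": the shift along the tool's x, y, z in units of 0.2 m (1.0 is 0.2 m), a list of three; "delta_rot": the turn, a rotation vector about the tool's x, y, z in units of 0.1 rad (1.0 is 0.1 rad), a list of three; "fingers": the opening, from 0 (shut) to 1 (fully open). In form: [{"dp": [dx, dy, dz], "delta_rot": [wx, wy, wz], "fingers": fingers}, ...]. A call has 1 to 5 rows; each row shifts and turns the commanded pose from where the row before left it, along the tool's axes as they then stand; what a row does not reach is not made up. A row lasts 1/10 s, in which the tool goes at most 50 mm and 8.59 degrees, less where a joint would pass 70% of its speed; a pose out of reach is approached as far as the arm can. A call with a number of a shift or a turn outside -1 to 1 is refused whole. A call with a gripper value outside its range is refused whole. The fingers move at their own pace and stop on an object; "force" is the grip in N (left out, the last holds). Time passes only in rows, so rows that do not move let the fingers close. It gives the time, the measured TCP pose, the force, the opening and the grip force at its end, in the units of the state.
- readout.get_state(): the state, without advancing time (a new reading comes with each control period).
- imaging.get_image(name): name is "scene" or "top"; returns (picture, depth): 420x560x3 uint8, red, green, blue; 420x560 float32, m along the optical axis (not along the pixel's ray), 0 where there is no reading.
- imaging.calibration(name): a dict with "intrinsics" (3x3 intrinsics, pixels), "R" (3x3) and "t" (3): a world point X has camera coordinates R X + t. Camera axes: x right, y down, z forward; pixel columns grow to the right and rows downward; lengths in m; the calibration is good to about 2 mm. A picture is of the moment at which its call begins. calibration takes no time and is no camera call.
- manip.sign_off(): hands the job in; it is judged then, once.
The state is a dict: "clock": time; "qpos": joint angles; "qd": joint speeds; "effort": joint torques, N m; "position": TCP position; "ee_rot": TCP orientation; "contact_force": force on the tool from outside, world axes, zero at the start; "moment": the same for the moment, N m; "width": finger opening in m; "gripper_force": force on a finger pad.
Only numpy, scipy, OpenCV 4.12 (cv2) and the standard library are available. Lean on these libraries where they do the work, as an engineer would, in place of code of your own. Each camera call takes 0.05 s, during which the arm holds its last target. There are 200 camera calls.

## Task

Somebody has parked a small rack of tubes on the clear hinged cover of the block incubator: take the rack off and set it down gently, upright, in the empty white tray, and let go of it. Then raise the cover by its blue front tab to 60 degrees from closed (give or take 5) and keep holding it there so that I can take the warm tubes out; nothing but your grip keeps it up, so the job ends with you still holding it. Do not let the cover drop or swing over backwards, do not tip the rack, and leave the other things on the bench alone.

Things in the scene. Friction and masses are not known exactly. Their poses are not given: they have to be found in the camera images.
- incubator: Block incubator, fixed: white housing 290 deep (x), 220 wide (y), top at z = 85; grey console in front slopes from z = 80 (x = -75) to z = 30 (x = -145). Origin: centre of its underside on the bench; front looks along its -x (towards the robot, yaw within 0.25 rad). Shut, the clear blue-edged box cover spans x -72 to 128, y -100 to 100, z 86 to 135 (flat top, bearing the rack). All mm.
- cover (a joint): Hinge angle of the clear cover in rad: 0 = shut, grows as the front edge rises; 60 degrees = 1.047; stop at 1.8. The cover weighs 0.3 to 0.6 kg, turns freely and falls shut from any angle below about 73 degrees; beyond, it tips over backwards.
- cover_hinge (a point): Middle of the cover's hinge axis: 125 mm behind (+x of) the incubator's origin, 90 mm up. The axis runs along the incubator's y. The frame turns with the cover; its x points from tab to hinge.
- tab (a point): Centre of the blue tab of the cover: a flat tongue 36 mm wide (y), 12 thick, standing out 42 from the middle of the cover's front wall, clear all round; the point is 22 in front of that wall. Shut, it lies 219 mm in front of cover_hinge and 36 above; at 60 degrees 78 in front and 208 above. It can be pinched on its width from above by a tool that stays pointing down: pads pivot on it.
- rack: Small black tube rack with ten tubes fixed in it (caps purple and lilac), 50 mm wide (its x), 108 mm long (its y); rack 58 mm high, caps reach 85 mm. About 0.2 kg. Origin: centre of its underside; z up. Starts on the shut cover. Pinch it across its 50 mm width, between 25 and 58 mm above its underside.
- tray: Empty white tray fixed to the bench, left or right of the incubator, 190 mm long (x), 150 mm wide (y), 18 mm high, walls and floor 5 mm thick. Origin: centre of its underside; its floor is at z = 5 mm, so there the rack's origin is 5 mm above the tray's.
- big_rack: Bystander: large black tube rack with 24 grey- and amber-capped tubes, 150 mm (x) by 104 mm (y), 90 mm high, on the other side of the incubator. Origin: centre of its underside.
- spray: Bystander: white and orange spray bottle with a blue head, 62 mm in diameter, 163 mm high, behind the tray or the large rack. Origin: centre of its underside.
- pot: Bystander: jar with a red lid, 72 mm in diameter, 85 mm high, behind the tray or the large rack. Origin: centre of its underside.

How it is judged:
By the outcome, as a careful person would: the job done as asked, in the order asked, and still so for the second after the job is handed in, while the arm keeps its last pose, push and grip.
It also fails if it takes over 58 s, if anything falls off the work surface, if the arm or the gripper's body presses on something with over 40 N, if the wrist force passes 120 N, or if a joint passes its speed limit or range.

## Working session

There is one attempt and no reset: what is moved stays moved. The work goes in short steps, Python scripts to look and compute and a tool call to move; the robot and the scene stay as the last step left them, time stands still between calls to the robot, and variables do not carry over. Pictures are saved under pics/ and viewed, at most 10 in all, crops included, and the job is handed in when it is done.

Besides the shell and the picture viewer there is one more tool, called by a JSON object that holds its "name" and its "arguments", one argument or row to a line. servo_tool: Moves the arm, as the interface text tells. Its arguments: {"type":"object","properties":{"moves":{"type":"array"},"force":{"type":"number"}},"required":["moves"]}

```bash
mkdir -p pics; python3 - <<'E'
from rig import readout, imaging, manip
import cv2, numpy as np
for n in ("scene","top"):
    p,d=imaging.get_image(n); c=imaging.calibration(n)
    np.savez(f"{n}.npz",p=p,d=d,**c)
    cv2.imwrite(f"pics/{n}0.png",p[:,:,::-1])
    print(n,c)
s=readout.get_state();print(s, manip.pinch_z)
E
```

```text
scene {'intrinsics': array([[432.4186087 ,   0.        , 278.62146727],
       [  0.        , 432.4186087 , 203.18746136],
       [  0.        ,   0.        ,   1.        ]]), 'R': array([[-0.4589442 ,  0.88834169,  0.0148076 ],
       [ 0.61609911,  0.33021545, -0.71510813],
       [-0.64015006, -0.31907178, -0.69885699]]), 't': array([ 0.27192084, -0.29033854,  1.37338385])}
top {'intrinsics': array([[489.09736556,   0.        , 280.04036075],
       [  0.        , 489.09736556, 212.45284532],
       [  0.        ,   0.        ,   1.        ]]), 'R': array([[ 0.02684058, -0.99963178, -0.0039869 ],
       [-0.97493351, -0.02529578, -0.22105377],
       [ 0.22087152,  0.00982017, -0.97525347]]), 't': array([-0.00843723,  0.59276532,  1.21178156])}
{'clock': 0.1, 'qpos': array([ 1.09199594e+00,  2.76565081e-01,  1.50597772e+00,  2.79246964e-05,
        1.36072593e+00, -1.20995405e-01]), 'qd': array([ 0.00101794, -0.00176411, -0.00290946, -0.00101189,  0.00045292,
       -0.00073808]), 'effort': array([ 1.10438210e-03, -4.17700732e+01, -2.46405315e+01, -2.50902340e-04,
        5.91526579e-03, -2.42432429e-05]), 'position': array([0.20121317, 0.53828175, 0.30311859]), 'ee_rot': array([-2.60619524e-04,  1.77952502e-01,  9.84038721e-01, -7.96601872e-04]), 'contact_force': array([ 0.56394723,  0.21173923, -0.05685207]), 'moment': array([-0.02294715,  0.05624209,  0.00919396]), 'gripper_force': 0.0, 'width': 0.08538397851592999} 0.0539
```

View pics/scene0.png

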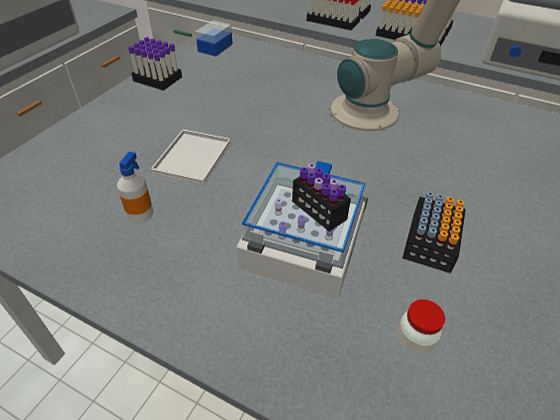

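View pics/top0.png

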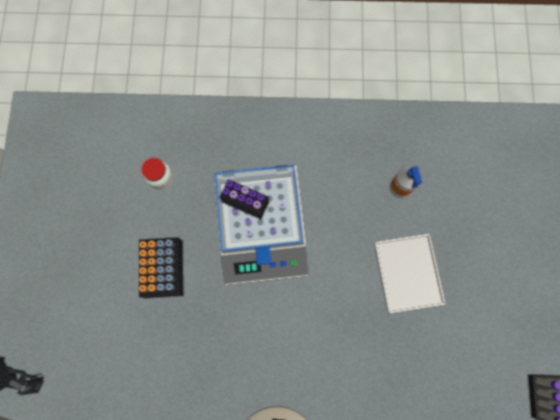

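The scene view shows the black rack with purple caps on the cover at about (322,198), the blue tab at (323,167) and the tray at (192,156). In the top view the rack is at (245,198), the tab at (264,256), the tray at (410,273), the big rack at (160,268), the jar at (155,171) and the spray bottle at (405,182). Next I'll measure from the depth images.

```bash
cat > h.py <<'E'
import numpy as np, cv2
def load(n):
    z=np.load(n+".npz"); return z["p"],z["d"],z["intrinsics"],z["R"],z["t"]
def cloud(p,d,K,R,t):
    v,u=np.mgrid[:d.shape[0],:d.shape[1]]
    c=np.stack([(u-K[0,2])/K[0,0]*d,(v-K[1,2])/K[1,1]*d,d],-1)
    return (c-t)@R
def rect(P): # min-area rect in mm of xy
    return cv2.minAreaRect((P[:,:2]*1000).astype(np.float32))
E
python3 - <<'E'
from h import *
for n in("top","scene"):
    a=load(n);p=a[0].astype(int);X=cloud(*a);ok=a[1]>0
    r,g,b=p[...,0],p[...,1],p[...,2]
    hsv=cv2.cvtColor(a[0],cv2.COLOR_RGB2HSV).astype(int)
    box=lambda x0,x1,y0,y1,z0,z1: ok&(X[...,0]>x0)&(X[...,0]<x1)&(X[...,1]>y0)&(X[...,1]<y1)&(X[...,2]>z0)&(X[...,2]<z1)
    near=box(.2,1.,-.25,.3,.0,.4)
    if n=="top": tab=X[256,264]; print("tab px",X[250:264:3,264].round(3))
    rk=near&(X[...,2]>.15); P=X[rk];print(n,"rack all",len(P),rect(P),np.percentile(P[:,2],[1,50,99]))
    rk=near&(X[...,2]>.18)&(X[...,2]<.24); P=X[rk];print("rack upper",len(P),rect(P),np.percentile(P[:,2],[1,50,99]))
    bl=near&(hsv[...,0]>100)&(hsv[...,0]<118)&(hsv[...,1]>150)&(X[...,2]>.1)
    P=X[bl];print("blue",len(P),rect(P),np.percentile(P[:,2],[1,50,99]))
    ho=near&(X[...,2]>.07)&(X[...,2]<.095)&(hsv[...,1]<60)&(hsv[...,2]>150);P=X[ho];print("housing",len(P),rect(P))
    tr=box(.15,.7,-.6,-.2,.002,.04)&(hsv[...,2]>190);P=X[tr];print("tray",len(P),rect(P),np.percentile(P[:,2],[1,50,99]))
    br=box(.2,.8,.15,.5,.03,.15);P=X[br];print("bigrack",len(P),rect(P))
    sp=box(.3,1.,-.6,-.2,.05,.25);P=X[sp];print("spray",len(P),rect(P))
    pt=box(.55,1.,.15,.5,.05,.25);P=X[pt];print("pot",len(P),rect(P))
E
```

```text
tab px [[0.484 0.043 0.13 ]
 [0.476 0.043 0.132]
 [0.469 0.043 0.13 ]
 [0.461 0.042 0.131]
 [0.454 0.042 0.129]]
top rack all 1066 ((601.056884765625, 92.20661926269531), (108.1614761352539, 51.11716079711914), 67.28044891357422) [0.15832975 0.19428207 0.22329963]
rack upper 951 ((601.056884765625, 92.20661926269531), (108.1614761352539, 51.11716079711914), 67.28044891357422) [0.18524612 0.19623609 0.22336931]
blue 241 ((573.5986938476562, 36.544960021972656), (40.05066680908203, 251.6071014404297), 85.78633117675781) [0.12598053 0.13072103 0.1356162 ]
housing 249 ((552.9218139648438, 1.9121246337890625), (152.9499969482422, 303.4571533203125), 52.756778717041016)
tray 2845 ((449.56109619140625, -335.5630798339844), (185.64453125, 142.61981201171875), 10.108354568481445) [0.00209164 0.00494479 0.01977374]
bigrack 3590 ((548.6281127929688, 261.7826232910156), (364.6872253417969, 224.54922485351562), 0.2631206810474396)
spray 608 ((682.4683227539062, -314.5504455566406), (64.30526733398438, 43.888877868652344), 14.91735553741455)
pot 936 ((671.567626953125, 239.71963500976562), (272.46
[... 398 characters left out ...]
833984), (242.74380493164062, 203.20314025878906), 7.802213191986084) [0.13072505 0.13512705 0.13794863]
housing 813 ((591.1705932617188, 161.06068420410156), (164.0222625732422, 444.470947265625), 49.08453369140625)
tray 1954 ((452.8595886230469, -339.7999267578125), (192.3585662841797, 149.93719482421875), 9.975038528442383) [0.00289779 0.0061799  0.02033976]
bigrack 6496 ((555.6949462890625, 259.6020812988281), (370.0220642089844, 229.67440795898438), 2.173375368118286)
spray 1230 ((689.8009033203125, -317.3213806152344), (52.95995330810547, 65.4139404296875), 75.82005310058594)
pot 2815 ((675.4539184570312, 238.32046508789062), (277.6899108886719, 132.32791137695312), 57.716102600097656)
```

```bash
cat >> h.py <<'E'
from scipy.spatial.transform import Rotation as Rot
def go(x,y,z,ang,st=None):
    """remaining shift in tool axes (now and after the turn), turn about tool z; ang = world angle of tool y, deg"""
    from rig import readout
    s=st or readout.get_state(); q=s["ee_rot"]; R=Rot.from_quat([q[1],q[2],q[3],q[0]])
    a=np.radians(ang); ty=np.array([np.cos(a),np.sin(a),0]); tz=np.array([0,0,-1.]); T=Rot.from_matrix(np.stack([np.cross(ty,tz),ty,tz],1))
    d=np.array([x,y,z])-s["position"]
    print("t",s["clock"],"pos",s["position"].round(4),"yang",np.degrees(np.arctan2(R.as_matrix()[1,1],R.as_matrix()[0,1])).round(2),"w",round(s["width"],4),"F",s["contact_force"].round(1),"gf",round(s["gripper_force"],1))
    print("dp units now",(R.inv().apply(d)/.2).round(3),"after turn",(T.inv().apply(d)/.2).round(3),"rot units",((R.inv()*T).as_rotvec()/.1).round(2))
E
python3 - <<'E'
from h import *
from scipy.optimize import least_squares
allP=[]
for n in("scene","top"):
    a=load(n);X=cloud(*a);hsv=cv2.cvtColor(a[0],cv2.COLOR_RGB2HSV).astype(int)
    m=(a[1]>0)&(X[...,0]>.4)&(X[...,0]<.8)&(abs(X[...,1]-.05)<.17)&(X[...,2]>.122)&(X[...,2]<.145)&(hsv[...,0]>95)&(hsv[...,0]<120)&(hsv[...,1]>110)
    P=X[m][:,:2]; allP.append(P)
    for Q in ([P] if n=="scene" else [P,np.vstack(allP)]):
        def f(v):
            c,s=np.cos(v[2]),np.sin(v[2]);l=(Q-v[:2])@np.array([[c,-s],[s,c]]) # incubator frame
            x,y=l.T
            dx=np.abs(x-.028)-.1;dy=np.abs(y)-.1
            sq=np.abs(np.where((dx>0)|(dy>0),np.hypot(np.maximum(dx,0),np.maximum(dy,0)),np.maximum(dx,dy)))
            tb=np.hypot(np.maximum(abs(x+.093)-.021,0),np.maximum(abs(y)-.018,0))
            return np.minimum(sq,tb)
        r=least_squares(f,[.545,.054,.12],loss="soft_l1",f_scale=.004)
        x,y,w=r.x;c,s=np.cos(w),np.sin(w)
        print(n,len(Q),r.x.round(4),"deg",np.degrees(w).round(2),"med",np.median(abs(r.fun)).round(4),"tab",(x-.094*c).round(4),(y-.094*s).round(4),"hinge",(x+.125*c).round(4),(y+.125*s).round(4))
go(.602,.092,.34,-22.7)
E
```

```text
scene 918 [0.5633 0.0572 0.1368] deg 7.84 med 0.0013 tab 0.4702 0.0444 hinge 0.6871 0.0742
top 465 [0.5626 0.0567 0.1338] deg 7.67 med 0.0 tab 0.4694 0.0442 hinge 0.6865 0.0734
top 1383 [0.563  0.0572 0.1357] deg 7.78 med 0.0009 tab 0.4699 0.0444 hinge 0.6869 0.0741
t 0.1 pos [0.2012 0.5383 0.3031] yang 69.5 w 0.0854 F [ 0.6  0.2 -0.1] gf 0.0
dp units now [-2.658 -1.389 -0.183] after turn [-1.285  2.71  -0.184] rot units [-1.000e-02  1.000e-02  1.609e+01]
```

{"name": "servo_tool", "arguments": {
  "moves": [
    {"dp":[0,0,-0.06],"delta_rot":[0,0,1],"fingers":1},
    {"dp":[0,0,-0.06],"delta_rot":[0,0,1],"fingers":1},
    {"dp":[0,0,-0.06],"delta_rot":[0,0,1],"fingers":1},
    {"dp":[0,0,0],"delta_rot":[0,0,1],"fingers":1},
    {"dp":[0,0,0],"delta_rot":[0,0,1],"fingers":1}
  ]
}}

```text
clock: 0.6
position: [0.2014, 0.5386, 0.34]
ee_rot: [0.0, 0.418, 0.909, 0.0]
contact_force: [-0.1, -0.2, 0.3]
width: 0.0855
gripper_force: 0.0
```

{"name": "servo_tool", "arguments": {
  "moves": [
    {"dp":[0,0,0],"delta_rot":[0,0,1],"fingers":1},
    {"dp":[0,0,0],"delta_rot":[0,0,1],"fingers":1},
    {"dp":[0,0,0],"delta_rot":[0,0,1],"fingers":1},
    {"dp":[0,0,0],"delta_rot":[0,0,1],"fingers":1},
    {"dp":[0,0,0],"delta_rot":[0,0,1],"fingers":1}
  ]
}}

```text
clock: 1.1
position: [0.2013, 0.5384, 0.3394]
ee_rot: [0.0, 0.63, 0.777, -0.001]
contact_force: [-0.3, -0.9, 0.3]
width: 0.0856
gripper_force: 0.0
```

{"name": "servo_tool", "arguments": {
  "moves": [
    {"dp":[0,0,0],"delta_rot":[0,0,1],"fingers":1},
    {"dp":[0,0,0],"delta_rot":[0,0,1],"fingers":1},
    {"dp":[0,0,0],"delta_rot":[0,0,1],"fingers":1},
    {"dp":[0,0,0],"delta_rot":[0,0,1],"fingers":1},
    {"dp":[0,0,0],"delta_rot":[0,0,1],"fingers":1}
  ]
}}

```text
clock: 1.6
position: [0.2013, 0.5384, 0.3394]
ee_rot: [0.0, 0.802, 0.597, -0.0]
contact_force: [-0.4, 0.7, 0.2]
width: 0.0855
gripper_force: 0.0
```

{"name": "servo_tool", "arguments": {
  "moves": [
    {"dp":[0,0,0],"delta_rot":[0,0,1],"fingers":1},
    {"dp":[-0.07,0.15,0],"delta_rot":[0,0,0],"fingers":1},
    {"dp":[-0.07,0.15,0],"delta_rot":[0,0,0],"fingers":1},
    {"dp":[-0.1,0.21,0],"delta_rot":[0,0,0],"fingers":1},
    {"dp":[-0.1,0.21,0],"delta_rot":[0,0,0],"fingers":1}
  ]
}}

```text
clock: 2.1
position: [0.3095, 0.4202, 0.3394]
ee_rot: [0.0, 0.829, 0.559, -0.0]
contact_force: [0.4, 0.2, 0.1]
width: 0.0856
gripper_force: 0.0
```

{"name": "servo_tool", "arguments": {
  "moves": [
    {"dp":[-0.1,0.21,0],"delta_rot":[0,0,0],"fingers":1},
    {"dp":[-0.1,0.21,0],"delta_rot":[0,0,0],"fingers":1},
    {"dp":[-0.1,0.21,0],"delta_rot":[0,0,0],"fingers":1},
    {"dp":[-0.1,0.21,0],"delta_rot":[0,0,0],"fingers":1},
    {"dp":[-0.1,0.21,0],"delta_rot":[0,0,0],"fingers":1}
  ]
}}

```text
clock: 2.6
position: [0.4666, 0.2478, 0.3396]
ee_rot: [-0.0, 0.83, 0.558, -0.0]
contact_force: [1.0, 0.4, -0.1]
width: 0.0855
gripper_force: 0.0
```

{"name": "servo_tool", "arguments": {
  "moves": [
    {"dp":[-0.1,0.21,0],"delta_rot":[0,0,0],"fingers":1},
    {"dp":[-0.1,0.21,0],"delta_rot":[0,0,0],"fingers":1},
    {"dp":[-0.1,0.21,0],"delta_rot":[0,0,0],"fingers":1},
    {"dp":[-0.05,0.1,0],"delta_rot":[0,0,0],"fingers":1},
    {"dp":[0,0,0],"delta_rot":[0,0,0],"fingers":1}
  ]
}}

```text
clock: 3.1
position: [0.5766, 0.1267, 0.3387]
ee_rot: [0.0, 0.831, 0.556, -0.001]
contact_force: [0.3, 0.9, -0.1]
width: 0.0852
gripper_force: 0.0
```

```bash
python3 -c "
from h import *
go(.602,.092,.234,-22.7)"
```

```text
t 3.1 pos [0.5766 0.1267 0.3387] yang -22.41 w 0.0852 F [ 0.3  0.9 -0.1] gf 0.0
dp units now [-0.111  0.184  0.524] after turn [-0.111  0.184  0.524] rot units [-0.    0.01  0.05]
```

{"name": "servo_tool", "arguments": {
  "moves": [
    {"dp":[-0.06,0.09,0],"delta_rot":[0,0,0.05],"fingers":1},
    {"dp":[-0.05,0.095,0],"delta_rot":[0,0,0],"fingers":1},
    {"dp":[0,0,0.1],"delta_rot":[0,0,0],"fingers":1},
    {"dp":[0,0,0.1],"delta_rot":[0,0,0],"fingers":1},
    {"dp":[0,0,0],"delta_rot":[0,0,0],"fingers":1}
  ]
}}

```text
clock: 3.6
position: [0.5989, 0.0952, 0.2969]
ee_rot: [-0.002, 0.831, 0.556, -0.003]
contact_force: [-0.5, 0.7, -0.8]
width: 0.0853
gripper_force: 0.0
```

```bash
python3 -c "
from h import *
from rig import imaging
go(.602,.092,.234,-22.7)
p,d=imaging.get_image('scene'); cv2.imwrite('pics/s1.png',cv2.resize(p[100:300,200:440,::-1],None,fx=3,fy=3))"
```

```text
t 3.6 pos [0.5989 0.0952 0.2969] yang -22.45 w 0.0853 F [-0.5  0.7 -0.8] gf 0.0
dp units now [-0.008  0.022  0.314] after turn [-0.009  0.02   0.315] rot units [-0.06  0.02  0.04]
```

View pics/s1.png

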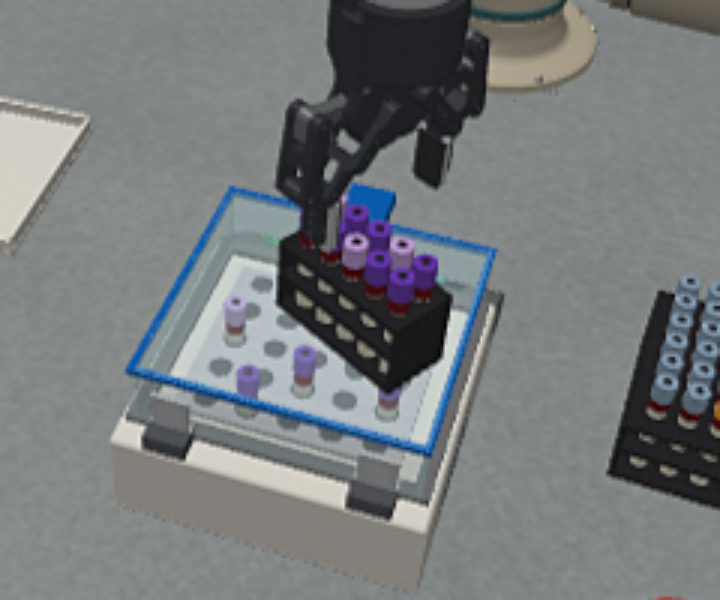

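The fingers straddle the rack: their tips are at about (325,245) and (435,185) in the crop, with the caps between them, as projected. Next I descend and grip.

{"name": "servo_tool", "arguments": {
  "moves": [
    {"dp":[-0.009,0.02,0.07],"delta_rot":[0,0,0.04],"fingers":1},
    {"dp":[0,0,0.07],"delta_rot":[0,0,0],"fingers":1},
    {"dp":[0,0,0.06],"delta_rot":[0,0,0],"fingers":1},
    {"dp":[0,0,0.05],"delta_rot":[0,0,0],"fingers":1},
    {"dp":[0,0,0],"delta_rot":[0,0,0],"fingers":1}
  ]
}}

```text
clock: 4.15
position: [0.6028, 0.0919, 0.2483]
ee_rot: [-0.001, 0.832, 0.554, -0.001]
contact_force: [1.1, 0.0, -0.5]
width: 0.0851
gripper_force: 0.0
```

```bash
python3 -c "
from h import *
go(.602,.092,.234,-22.7)"
```

```text
t 4.15 pos [0.6028 0.0919 0.2483] yang -22.68 w 0.0851 F [ 1.1  0.  -0.5] gf 0.0
dp units now [-0.001 -0.004  0.071] after turn [-0.001 -0.004  0.071] rot units [-0.03  0.01  0.  ]
```

{"name": "servo_tool", "arguments": {
  "moves": [
    {"dp":[0,-0.004,0.04],"delta_rot":[0,0,0],"fingers":1},
    {"dp":[0,0,0.025],"delta_rot":[0,0,0],"fingers":1},
    {"dp":[0,0,0],"delta_rot":[0,0,0],"fingers":1},
    {"dp":[0,0,0],"delta_rot":[0,0,0],"fingers":0.62},
    {"dp":[0,0,0],"delta_rot":[0,0,0],"fingers":0.55}
  ],
  "force": 40
}}

```text
clock: 4.65
position: [0.603, 0.0922, 0.2373]
ee_rot: [0.0, 0.832, 0.554, 0.0]
contact_force: [-0.3, -1.1, -0.5]
width: 0.0592
gripper_force: 0.0
```

{"name": "servo_tool", "arguments": {
  "moves": [
    {"dp":[0,0,0],"delta_rot":[0,0,0],"fingers":0.5},
    {"dp":[0,0,0],"delta_rot":[0,0,0],"fingers":0.4},
    {"dp":[0,0,0],"delta_rot":[0,0,0],"fingers":0.3},
    {"dp":[0,0,0],"delta_rot":[0,0,0],"fingers":0.3},
    {"dp":[0,0,0],"delta_rot":[0,0,0],"fingers":0.3}
  ],
  "force": 40
}}

```text
clock: 5.15
position: [0.6028, 0.0923, 0.2375]
ee_rot: [0.0, 0.832, 0.554, 0.0]
contact_force: [-1.2, 0.8, 5.5]
width: 0.0489
gripper_force: 43.4
```

{"name": "servo_tool", "arguments": {
  "moves": [
    {"dp":[0,0,-0.02],"delta_rot":[0,0,0],"fingers":0.3},
    {"dp":[0,0,-0.05],"delta_rot":[0,0,0],"fingers":0.3},
    {"dp":[0,0,-0.1],"delta_rot":[0,0,0],"fingers":0.3},
    {"dp":[0,0,-0.1],"delta_rot":[0,0,0],"fingers":0.3},
    {"dp":[0,0,-0.05],"delta_rot":[0,0,0],"fingers":0.3}
  ]
}}

```text
clock: 5.65
position: [0.6034, 0.0922, 0.3027]
ee_rot: [0.001, 0.832, 0.554, 0.001]
contact_force: [0.4, 0.1, -2.5]
width: 0.0496
gripper_force: 42.7
```

```bash
python3 -c "
from h import *
go(.452,-.338,.3,10)
from rig import imaging
p,d=imaging.get_image('scene'); np.savez('s2.npz',p=p,d=d,**imaging.calibration('scene'));a=load('s2');X=cloud(*a)
m=(d>0)&(abs(X[...,0]-.6)<.1)&(abs(X[...,1]-.09)<.1)&(X[...,2]>.15)&(p.max(2)<60)
P=X[m]; print(len(P),np.percentile(P[:,2],[0,1,5]))
cv2.imwrite('pics/s2.png',cv2.resize(p[60:260,200:440,::-1],None,fx=3,fy=3))"
```

```text
t 5.65 pos [0.6034 0.0922 0.3027] yang -22.69 w 0.0496 F [ 0.4  0.1 -2.5] gf 42.7
dp units now [-2.276  0.131  0.011] after turn [-1.987 -1.119  0.013] rot units [ 0.03 -0.   -5.71]
4486 [0.20066002 0.20445359 0.20660108]
```

View pics/s2.png

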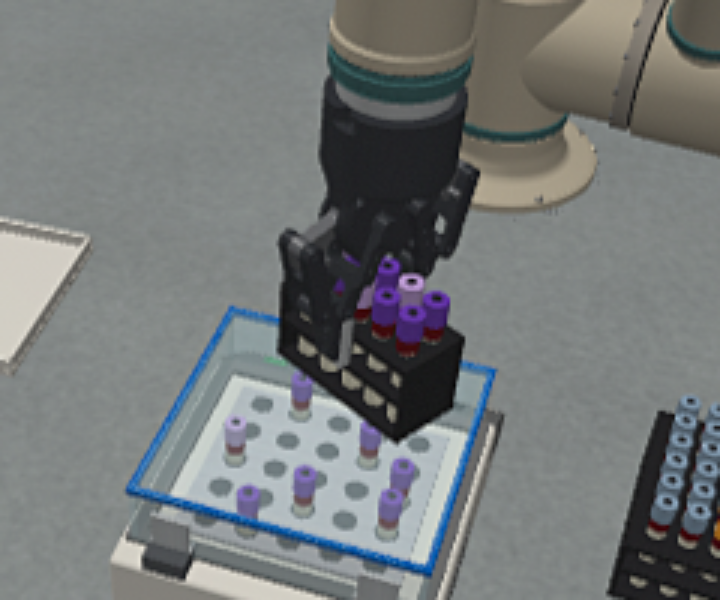

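The rack hangs level between the fingers, its underside near z = 0.20 and clear of the cover. Next I carry it to the tray.

{"name": "servo_tool", "arguments": {
  "moves": [
    {"dp":[-0.05,0,0],"delta_rot":[0,0,0],"fingers":0.3},
    {"dp":[-0.1,0.01,0],"delta_rot":[0,0,0],"fingers":0.3},
    {"dp":[-0.15,0.01,0],"delta_rot":[0,0,0],"fingers":0.3},
    {"dp":[-0.15,0.01,0],"delta_rot":[0,0,0],"fingers":0.3},
    {"dp":[-0.15,0.01,0],"delta_rot":[0,0,0],"fingers":0.3}
  ]
}}

```text
clock: 6.2
position: [0.5623, -0.023, 0.2993]
ee_rot: [-0.001, 0.832, 0.554, -0.001]
contact_force: [0.8, -0.3, -2.7]
width: 0.0494
gripper_force: 42.7
```

{"name": "servo_tool", "arguments": {
  "moves": [
    {"dp":[-0.15,0.01,0],"delta_rot":[0,0,0],"fingers":0.3},
    {"dp":[-0.15,0.01,0],"delta_rot":[0,0,0],"fingers":0.3},
    {"dp":[-0.15,0.01,0],"delta_rot":[0,0,0],"fingers":0.3},
    {"dp":[-0.15,0.01,0],"delta_rot":[0,0,0],"fingers":0.3},
    {"dp":[-0.15,0.01,0],"delta_rot":[0,0,0],"fingers":0.3}
  ]
}}

```text
clock: 6.7
position: [0.5134, -0.1651, 0.2994]
ee_rot: [-0.001, 0.832, 0.554, -0.001]
contact_force: [0.8, 0.4, -2.9]
width: 0.0493
gripper_force: 42.7
```

{"name": "servo_tool", "arguments": {
  "moves": [
    {"dp":[-0.15,0.01,0],"delta_rot":[0,0,0],"fingers":0.3},
    {"dp":[-0.15,0.01,0],"delta_rot":[0,0,0],"fingers":0.3},
    {"dp":[-0.15,0.01,0],"delta_rot":[0,0,0],"fingers":0.3},
    {"dp":[-0.15,0.01,0],"delta_rot":[0,0,0],"fingers":0.3},
    {"dp":[-0.15,0.01,0],"delta_rot":[0,0,0],"fingers":0.3}
  ]
}}

```text
clock: 7.2
position: [0.4648, -0.3071, 0.2994]
ee_rot: [-0.001, 0.832, 0.554, -0.001]
contact_force: [-0.0, 0.3, -2.7]
width: 0.0495
gripper_force: 42.7
```

{"name": "servo_tool", "arguments": {
  "moves": [
    {"dp":[-0.1,0,0],"delta_rot":[0,0,-0.5],"fingers":0.3},
    {"dp":[-0.06,0,0],"delta_rot":[0,0,-1],"fingers":0.3},
    {"dp":[0,0,0],"delta_rot":[0,0,-1],"fingers":0.3},
    {"dp":[0,0,0],"delta_rot":[0,0,-1],"fingers":0.3},
    {"dp":[0,0,0],"delta_rot":[0,0,-1],"fingers":0.3}
  ]
}}

```text
clock: 7.7
position: [0.4534, -0.3359, 0.2992]
ee_rot: [-0.002, 0.687, 0.727, -0.0]
contact_force: [0.4, 0.3, -2.8]
width: 0.0491
gripper_force: 42.6
```

{"name": "servo_tool", "arguments": {
  "moves": [
    {"dp":[0,0,0],"delta_rot":[0,0,-0.8],"fingers":0.3},
    {"dp":[0,0,0],"delta_rot":[0,0,-0.4],"fingers":0.3},
    {"dp":[0,0,0],"delta_rot":[0,0,0],"fingers":0.3}
  ]
}}

```text
clock: 8.0
position: [0.4536, -0.3357, 0.2994]
ee_rot: [-0.002, 0.643, 0.766, -0.0]
contact_force: [-0.1, -0.5, -2.4]
width: 0.0494
gripper_force: 42.6
```

```bash
python3 -c "
from h import *
go(.452,-.338,.115,10)"
```

```text
t 8.0 pos [ 0.4536 -0.3357  0.2994] yang 9.94 w 0.0494 F [-0.1 -0.5 -2.4] gf 42.6
dp units now [-0.012 -0.008  0.922] after turn [-0.01  -0.01   0.922] rot units [-0.02 -0.02 -0.01]
```

{"name": "servo_tool", "arguments": {
  "moves": [
    {"dp":[-0.01,-0.01,0.08],"delta_rot":[0,0,0],"fingers":0.3},
    {"dp":[0,0,0.12],"delta_rot":[0,0,0],"fingers":0.3},
    {"dp":[0,0,0.12],"delta_rot":[0,0,0],"fingers":0.3},
    {"dp":[0,0,0.12],"delta_rot":[0,0,0],"fingers":0.3},
    {"dp":[0,0,0.12],"delta_rot":[0,0,0],"fingers":0.3}
  ]
}}

```text
clock: 8.5
position: [0.4523, -0.3379, 0.1873]
ee_rot: [-0.001, 0.643, 0.766, -0.0]
contact_force: [0.7, -0.5, -2.2]
width: 0.0492
gripper_force: 42.7
```

{"name": "servo_tool", "arguments": {
  "moves": [
    {"dp":[0,0,0.12],"delta_rot":[0,0,0],"fingers":0.3},
    {"dp":[0,0,0.1],"delta_rot":[0,0,0],"fingers":0.3},
    {"dp":[0,0,0.07],"delta_rot":[0,0,0],"fingers":0.3},
    {"dp":[0,0,0.05],"delta_rot":[0,0,0],"fingers":0.3},
    {"dp":[0,0,0],"delta_rot":[0,0,0],"fingers":0.3}
  ]
}}

```text
clock: 9.0
position: [0.4521, -0.3375, 0.1191]
ee_rot: [-0.002, 0.643, 0.766, 0.0]
contact_force: [-0.5, -0.2, -2.5]
width: 0.0492
gripper_force: 42.6
```

{"name": "servo_tool", "arguments": {
  "moves": [
    {"dp":[0,0,0.01],"delta_rot":[0,0,0],"fingers":0.3},
    {"dp":[0,0,0.01],"delta_rot":[0,0,0],"fingers":0.3},
    {"dp":[0,0,0],"delta_rot":[0,0,0],"fingers":0.3}
  ]
}}

```text
clock: 9.3
position: [0.4533, -0.3383, 0.1173]
ee_rot: [0.0, 0.643, 0.766, -0.0]
contact_force: [-0.1, 0.7, -2.2]
width: 0.0493
gripper_force: 42.6
```

{"name": "servo_tool", "arguments": {
  "moves": [
    {"dp":[0,0,0.015],"delta_rot":[0,0,0],"fingers":0.3},
    {"dp":[0,0,0.015],"delta_rot":[0,0,0],"fingers":0.3},
    {"dp":[0,0,0],"delta_rot":[0,0,0],"fingers":0.3}
  ]
}}

```text
clock: 9.6
position: [0.4529, -0.3379, 0.1105]
ee_rot: [-0.0, 0.643, 0.766, 0.0]
contact_force: [0.2, -0.5, -2.4]
width: 0.0492
gripper_force: 42.6
```

{"name": "servo_tool", "arguments": {
  "moves": [
    {"dp":[0,0,0.01],"delta_rot":[0,0,0],"fingers":0.3},
    {"dp":[0,0,0],"delta_rot":[0,0,0],"fingers":0.3}
  ]
}}

```text
clock: 9.8
position: [0.4531, -0.338, 0.1086]
ee_rot: [-0.0, 0.643, 0.766, 0.0]
contact_force: [0.2, 1.1, -2.7]
width: 0.0495
gripper_force: 42.6
```

{"name": "servo_tool", "arguments": {
  "moves": [
    {"dp":[0,0,0.005],"delta_rot":[0,0,0],"fingers":0.3},
    {"dp":[0,0,0],"delta_rot":[0,0,0],"fingers":0.3}
  ]
}}

```text
clock: 10.0
position: [0.4531, -0.3381, 0.1078]
ee_rot: [-0.0, 0.643, 0.766, 0.0]
contact_force: [0.4, 0.3, -3.1]
width: 0.0495
gripper_force: 42.6
```

{"name": "servo_tool", "arguments": {
  "moves": [
    {"dp":[0,0,0.005],"delta_rot":[0,0,0],"fingers":0.3},
    {"dp":[0,0,0],"delta_rot":[0,0,0],"fingers":0.3}
  ]
}}

```text
clock: 10.2
position: [0.4532, -0.3382, 0.1075]
ee_rot: [0.0, 0.643, 0.766, 0.0]
contact_force: [-1.3, 1.1, 3.3]
width: 0.0497
gripper_force: 43.3
```

Contact: the rack is resting on the tray floor. I'll release it and rise.

{"name": "servo_tool", "arguments": {
  "moves": [
    {"dp":[0,0,0],"delta_rot":[0,0,0],"fingers":0.6},
    {"dp":[0,0,0],"delta_rot":[0,0,0],"fingers":0.75},
    {"dp":[0,0,0],"delta_rot":[0,0,0],"fingers":0.9},
    {"dp":[0,0,0],"delta_rot":[0,0,0],"fingers":0.9},
    {"dp":[0,0,0],"delta_rot":[0,0,0],"fingers":0.9}
  ]
}}

```text
clock: 10.7
position: [0.4532, -0.3382, 0.1068]
ee_rot: [0.0, 0.643, 0.766, 0.0]
contact_force: [1.0, 0.2, -0.4]
width: 0.0765
gripper_force: 0.0
```

{"name": "servo_tool", "arguments": {
  "moves": [
    {"dp":[0,0,-0.05],"delta_rot":[0,0,0],"fingers":0.9},
    {"dp":[0,0,-0.1],"delta_rot":[0,0,0],"fingers":0.9},
    {"dp":[0,0,-0.2],"delta_rot":[0,0,0],"fingers":0.9},
    {"dp":[0,0,-0.2],"delta_rot":[0,0,0],"fingers":0.9},
    {"dp":[0,0,-0.2],"delta_rot":[0,0,0],"fingers":0.9}
  ]
}}

```text
clock: 11.2
position: [0.453, -0.3379, 0.2591]
ee_rot: [0.0, 0.643, 0.766, 0.0]
contact_force: [0.6, -0.9, -0.9]
width: 0.0769
gripper_force: 0.0
```

```bash
python3 -c "
from h import *
go(.4699,.0444,.26,-82.25)
from rig import imaging
p,d=imaging.get_image('scene'); np.savez('s3.npz',p=p,d=d,**imaging.calibration('scene'));a=load('s3');X=cloud(*a)
m=(d>0)&(abs(X[...,0]-.452)<.1)&(abs(X[...,1]+.338)<.1)&(X[...,2]>.05)&(X[...,2]<.1)
P=X[m];print(rect(P),np.percentile(P[:,2],[1,99]))
cv2.imwrite('pics/s3.png',cv2.resize(p[60:260,100:340,::-1],None,fx=3,fy=3))"
```

```text
t 11.2 pos [ 0.453  -0.3379  0.2591] yang 9.97 w 0.0769 F [ 0.6 -0.9 -0.9] gf 0.0
dp units now [ 1.868  0.414 -0.005] after turn [ 0.342 -1.883 -0.005] rot units [ 0.  -0.  16.1]
((458.6571960449219, -336.9509582519531), (51.49473571777344, 111.91062927246094), 13.71695613861084) [0.05163369 0.09282856]
```

View pics/s3.png

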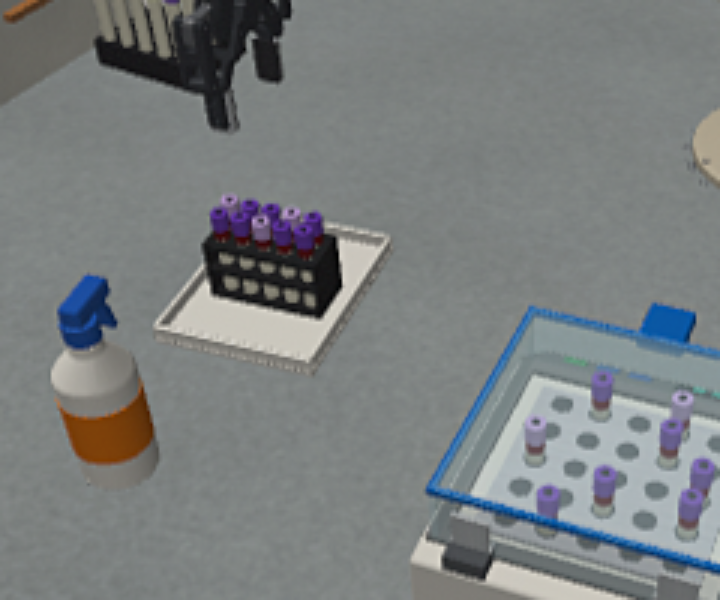

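The rack stands upright in the tray at about (272,260) in the crop, and measured at (0.457, -0.337). Next I go to the tab.

{"name": "servo_tool", "arguments": {
  "moves": [
    {"dp":[0,0,0],"delta_rot":[0,0,1],"fingers":0.9},
    {"dp":[0,0,0],"delta_rot":[0,0,1],"fingers":0.9},
    {"dp":[0,0,0],"delta_rot":[0,0,1],"fingers":0.9},
    {"dp":[0,0,0],"delta_rot":[0,0,1],"fingers":0.9},
    {"dp":[0,0,0],"delta_rot":[0,0,1],"fingers":0.9}
  ]
}}

```text
clock: 11.75
position: [0.4531, -0.3381, 0.2574]
ee_rot: [0.0, 0.814, 0.581, 0.0]
contact_force: [-1.1, -0.8, 0.7]
width: 0.0766
gripper_force: 0.0
```

{"name": "servo_tool", "arguments": {
  "moves": [
    {"dp":[0,0,0],"delta_rot":[0,0,1],"fingers":0.9},
    {"dp":[0,0,0],"delta_rot":[0,0,1],"fingers":0.9},
    {"dp":[0,0,0],"delta_rot":[0,0,1],"fingers":0.9},
    {"dp":[0,0,0],"delta_rot":[0,0,1],"fingers":0.9},
    {"dp":[0,0,0],"delta_rot":[0,0,1],"fingers":0.9}
  ]
}}

```text
clock: 12.25
position: [0.4531, -0.3381, 0.2574]
ee_rot: [0.0, 0.932, 0.362, 0.0]
contact_force: [1.0, -0.5, -0.1]
width: 0.077
gripper_force: 0.0
```

{"name": "servo_tool", "arguments": {
  "moves": [
    {"dp":[0,0,0],"delta_rot":[0,0,1],"fingers":0.9},
    {"dp":[0,0,0],"delta_rot":[0,0,1],"fingers":0.9},
    {"dp":[0,0,0],"delta_rot":[0,0,1],"fingers":0.9},
    {"dp":[0,0,0],"delta_rot":[0,0,1],"fingers":0.9},
    {"dp":[0,0,0],"delta_rot":[0,0,1],"fingers":0.9}
  ]
}}

```text
clock: 12.75
position: [0.4531, -0.3381, 0.2574]
ee_rot: [0.0, 0.993, 0.12, 0.0]
contact_force: [0.2, 0.0, -1.1]
width: 0.0769
gripper_force: 0.0
```

{"name": "servo_tool", "arguments": {
  "moves": [
    {"dp":[0.02,-0.07,0],"delta_rot":[0,0,1],"fingers":0.9},
    {"dp":[0.03,-0.15,0],"delta_rot":[0,0,0.1],"fingers":0.9},
    {"dp":[0.03,-0.17,0],"delta_rot":[0,0,0],"fingers":0.9},
    {"dp":[0.03,-0.17,0],"delta_rot":[0,0,0],"fingers":0.9},
    {"dp":[0.03,-0.17,0],"delta_rot":[0,0,0],"fingers":0.9}
  ]
}}

```text
clock: 13.25
position: [0.4592, -0.1883, 0.2574]
ee_rot: [0.0, 0.998, 0.067, 0.0]
contact_force: [-0.9, 0.0, 0.2]
width: 0.0767
gripper_force: 0.0
```

{"name": "servo_tool", "arguments": {
  "moves": [
    {"dp":[0.03,-0.17,0],"delta_rot":[0,0,0],"fingers":0.9},
    {"dp":[0.03,-0.17,0],"delta_rot":[0,0,0],"fingers":0.9},
    {"dp":[0.03,-0.17,0],"delta_rot":[0,0,0],"fingers":0.9},
    {"dp":[0.03,-0.17,0],"delta_rot":[0,0,0],"fingers":0.9},
    {"dp":[0.03,-0.17,0],"delta_rot":[0,0,0],"fingers":0.9}
  ]
}}

```text
clock: 13.75
position: [0.4661, -0.0157, 0.2575]
ee_rot: [0.0, 0.998, 0.067, 0.001]
contact_force: [1.0, -0.2, -1.1]
width: 0.0768
gripper_force: 0.0
```

{"name": "servo_tool", "arguments": {
  "moves": [
    {"dp":[0.03,-0.15,0],"delta_rot":[0,0,0],"fingers":0.9},
    {"dp":[0.02,-0.1,0],"delta_rot":[0,0,0],"fingers":0.9},
    {"dp":[0,0,0],"delta_rot":[0,0,0],"fingers":0.9}
  ]
}}

```text
clock: 14.05
position: [0.4693, 0.0359, 0.2575]
ee_rot: [-0.0, 0.998, 0.069, 0.001]
contact_force: [0.2, 0.5, -0.0]
width: 0.0771
gripper_force: 0.0
```

```bash
python3 -c "
from h import *
go(.4699,.0444,.177,-82.25)"
```

```text
t 14.05 pos [0.4693 0.0359 0.2575] yang -82.08 w 0.0771 F [ 0.2  0.5 -0. ] gf 0.0
dp units now [ 0.008 -0.041  0.402] after turn [ 0.009 -0.042  0.402] rot units [-0.01 -0.01  0.03]
```

{"name": "servo_tool", "arguments": {
  "moves": [
    {"dp":[0.009,-0.042,0.05],"delta_rot":[0,0,0.03],"fingers":0.9},
    {"dp":[0,0,0.1],"delta_rot":[0,0,0],"fingers":0.9},
    {"dp":[0,0,0.1],"delta_rot":[0,0,0],"fingers":0.9},
    {"dp":[0,0,0.1],"delta_rot":[0,0,0],"fingers":0.9},
    {"dp":[0,0,0.05],"delta_rot":[0,0,0],"fingers":0.9}
  ]
}}

```text
clock: 14.55
position: [0.469, 0.0418, 0.1749]
ee_rot: [-0.0, 0.998, 0.065, -0.002]
contact_force: [-0.2, -0.4, -0.0]
width: 0.0768
gripper_force: 0.0
```

{"name": "servo_tool", "arguments": {
  "moves": [
    {"dp":[0,0,0],"delta_rot":[0,0,0],"fingers":0.75},
    {"dp":[0,0,0],"delta_rot":[0,0,0],"fingers":0.65},
    {"dp":[0,0,0],"delta_rot":[0,0,0],"fingers":0.6}
  ]
}}

```text
clock: 14.85
position: [0.4708, 0.0422, 0.1777]
ee_rot: [0.0, 0.998, 0.066, 0.001]
contact_force: [0.0, -1.0, -0.6]
width: 0.0511
gripper_force: 0.0
```

```bash
python3 -c "
from h import *
go(.4699,.0444,.177,-82.25)
from rig import imaging
p,d=imaging.get_image('scene')
cv2.imwrite('pics/s4.png',cv2.resize(p[80:230,240:420,::-1],None,fx=4,fy=4))"
```

```text
t 14.85 pos [0.4708 0.0422 0.1777] yang -82.47 w 0.0511 F [ 0.  -1.  -0.6] gf 0.0
dp units now [-0.003 -0.012  0.004] after turn [-0.003 -0.012  0.004] rot units [ 0.   -0.02 -0.04]
```

View pics/s4.png

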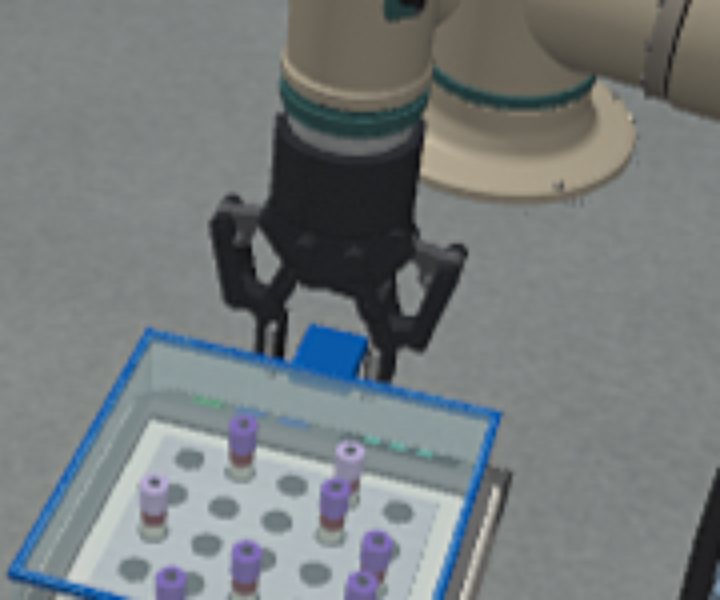

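The fingers straddle the blue tab at about (335,350) in the crop, slightly off-centre; a 2.4 mm correction, then grip.

{"name": "servo_tool", "arguments": {
  "moves": [
    {"dp":[-0.003,-0.012,0.004],"delta_rot":[0,0,0],"fingers":0.6},
    {"dp":[0,0,0],"delta_rot":[0,0,0],"fingers":0.5},
    {"dp":[0,0,0],"delta_rot":[0,0,0],"fingers":0.4},
    {"dp":[0,0,0],"delta_rot":[0,0,0],"fingers":0.3},
    {"dp":[0,0,0],"delta_rot":[0,0,0],"fingers":0.2}
  ],
  "force": 60
}}

```text
clock: 15.4
position: [0.4692, 0.0447, 0.1766]
ee_rot: [0.0, 0.998, 0.066, 0.0]
contact_force: [-0.4, 0.2, 6.1]
width: 0.0347
gripper_force: 59.7
```

{"name": "servo_tool", "arguments": {
  "moves": [
    {"dp":[0,0,0],"delta_rot":[0,0,0],"fingers":0.15},
    {"dp":[0,0,0],"delta_rot":[0,0,0],"fingers":0.15}
  ]
}}

```text
clock: 15.6
position: [0.4692, 0.0447, 0.1766]
ee_rot: [0.0, 0.998, 0.066, 0.0]
contact_force: [-1.6, 0.1, 5.4]
width: 0.0351
gripper_force: 59.7
```

```bash
python3 -c "
from h import *
go(.4699,.0444,.177,-82.25)
r=np.hypot(.219,.036);f=np.arctan2(36,219)
th=np.radians(np.r_[0,1,2,np.arange(4.5,61,2.5)]);th[-1]=np.radians(60)
x=-r*np.cos(f+th)/.2;z=r*np.sin(f+th)/.2
for a,b,c in zip(np.degrees(th[1:]),np.diff(x),-np.diff(z)):print(a.round(1),b.round(3),c.round(3))
"
```

```text
t 15.6 pos [0.4692 0.0447 0.1766] yang -82.43 w 0.0351 F [-1.6  0.1  5.4] gf 59.7
dp units now [ 0.003  0.002 -0.002] after turn [ 0.003  0.002 -0.002] rot units [ 0.   -0.   -0.03]
1.0 0.003 -0.019
2.0 0.004 -0.019
4.5 0.011 -0.047
7.0 0.013 -0.047
9.5 0.015 -0.046
12.0 0.017 -0.045
14.5 0.019 -0.045
17.0 0.021 -0.044
19.5 0.022 -0.043
22.0 0.024 -0.042
24.5 0.026 -0.041
27.0 0.028 -0.04
29.5 0.03 -0.038
32.0 0.031 -0.037
34.5 0.033 -0.036
37.0 0.034 -0.034
39.5 0.036 -0.033
42.0 0.037 -0.031
44.5 0.038 -0.029
47.0 0.04 -0.028
49.5 0.041 -0.026
52.0 0.042 -0.024
54.5 0.043 -0.022
57.0 0.044 -0.02
60.0 0.054 -0.022
```

{"name": "servo_tool", "arguments": {
  "moves": [
    {"dp":[0.003,0,-0.019],"delta_rot":[0,0,0],"fingers":0.15},
    {"dp":[0.004,0,-0.019],"delta_rot":[0,0,0],"fingers":0.15},
    {"dp":[0.011,0,-0.047],"delta_rot":[0,0,0],"fingers":0.15},
    {"dp":[0.013,0,-0.047],"delta_rot":[0,0,0],"fingers":0.15},
    {"dp":[0.015,0,-0.046],"delta_rot":[0,0,0],"fingers":0.15}
  ]
}}

```text
clock: 16.1
position: [0.478, 0.0459, 0.2122]
ee_rot: [-0.0, 0.998, 0.066, -0.001]
contact_force: [1.8, -0.6, -5.3]
width: 0.0351
gripper_force: 60.5
```

{"name": "servo_tool", "arguments": {
  "moves": [
    {"dp":[0.017,0,-0.045],"delta_rot":[0,0,0],"fingers":0.15},
    {"dp":[0.019,0,-0.045],"delta_rot":[0,0,0],"fingers":0.15},
    {"dp":[0.021,0,-0.044],"delta_rot":[0,0,0],"fingers":0.15},
    {"dp":[0.022,0,-0.043],"delta_rot":[0,0,0],"fingers":0.15},
    {"dp":[0.024,0,-0.042],"delta_rot":[0,0,0],"fingers":0.15}
  ]
}}

```text
clock: 16.6
position: [0.4983, 0.0487, 0.256]
ee_rot: [-0.0, 0.998, 0.066, -0.001]
contact_force: [-2.1, -0.9, -5.0]
width: 0.0347
gripper_force: 61.3
```

```bash
cat >> h.py <<'E'
def ang():
    """cover angle by direction of TCP motion about the hinge, incubator plane"""
    from rig import readout
    s=readout.get_state();u=np.array([np.cos(.1355),np.sin(.1355),0]);H=np.array([.6869,.0741,.09])
    v=s["position"]-H-[0,0,.0506];a,b=-v@u,v[2]
    print("t",s["clock"],"angle",np.degrees(np.arctan2(b,a)-np.arctan2(36,219)).round(2),"r",np.hypot(a,b).round(4),"lat",(v@[-u[1],u[0],0]).round(4),"F",s["contact_force"].round(1),"M",s["moment"].round(2),"w",round(s["width"],4),round(s["gripper_force"],1))
E
python3 -c "
from h import *
ang()
from rig import imaging
p,d=imaging.get_image('scene')
cv2.imwrite('pics/s5.png',cv2.resize(p[80:230,240:420,::-1],None,fx=4,fy=4))"
```

```text
t 16.6 angle 21.91 r 0.2225 lat 0.0003 F [-2.1 -0.9 -5. ] M [-0.21  0.89  0.1 ] w 0.0347 61.3
```

View pics/s5.png

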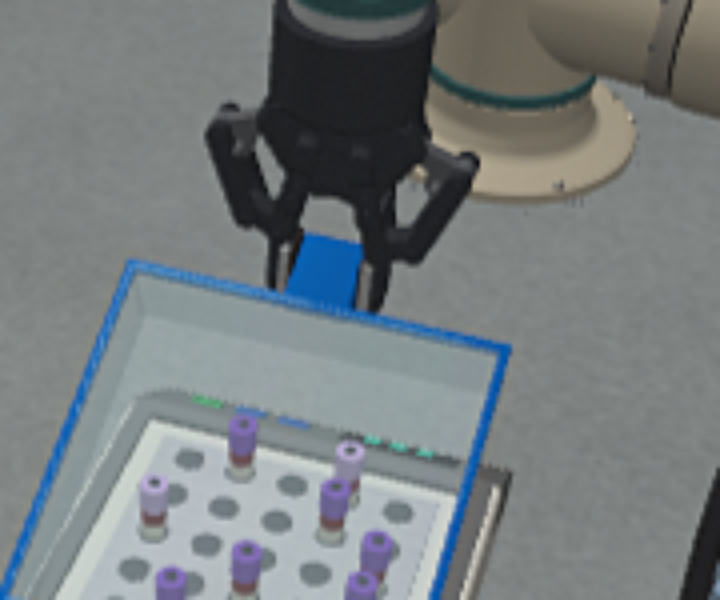

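The cover is rising with the tab held firmly (tab at about (325,270) in the crop), at about 22 degrees, and the radius and forces agree. I continue along the arc.

{"name": "servo_tool", "arguments": {
  "moves": [
    {"dp":[0.026,0,-0.041],"delta_rot":[0,0,0],"fingers":0.15},
    {"dp":[0.028,0,-0.04],"delta_rot":[0,0,0],"fingers":0.15},
    {"dp":[0.03,0,-0.038],"delta_rot":[0,0,0],"fingers":0.15},
    {"dp":[0.031,0,-0.037],"delta_rot":[0,0,0],"fingers":0.15},
    {"dp":[0.033,0,-0.036],"delta_rot":[0,0,0],"fingers":0.15}
  ]
}}

```text
clock: 17.15
position: [0.5285, 0.0528, 0.2946]
ee_rot: [-0.0, 0.998, 0.066, -0.0]
contact_force: [-3.8, -0.2, -2.9]
width: 0.0344
gripper_force: 63.1
```

{"name": "servo_tool", "arguments": {
  "moves": [
    {"dp":[0.034,0,-0.034],"delta_rot":[0,0,0],"fingers":0.15},
    {"dp":[0.036,0,-0.033],"delta_rot":[0,0,0],"fingers":0.15},
    {"dp":[0.037,0,-0.031],"delta_rot":[0,0,0],"fingers":0.15},
    {"dp":[0.038,0,-0.029],"delta_rot":[0,0,0],"fingers":0.15},
    {"dp":[0.02,0,-0.014],"delta_rot":[0,0,0],"fingers":0.15}
  ]
}}

```text
clock: 17.65
position: [0.5619, 0.0572, 0.3228]
ee_rot: [-0.0, 0.998, 0.066, 0.001]
contact_force: [-4.2, 0.3, -1.0]
width: 0.0352
gripper_force: 65.2
```

```bash
python3 -c "
from h import *
ang()"
```

```text
t 17.65 angle 45.97 r 0.2216 lat 0.0002 F [-4.2  0.3 -1. ] M [ 0.2   1.19 -0.12] w 0.0352 65.2
```

{"name": "servo_tool", "arguments": {
  "moves": [
    {"dp":[0.04,0,-0.027],"delta_rot":[0,0,0],"fingers":0.15},
    {"dp":[0.041,0,-0.025],"delta_rot":[0,0,0],"fingers":0.15},
    {"dp":[0.042,0,-0.023],"delta_rot":[0,0,0],"fingers":0.15},
    {"dp":[0.035,0,-0.017],"delta_rot":[0,0,0],"fingers":0.15},
    {"dp":[0.018,0,-0.009],"delta_rot":[0,0,0],"fingers":0.15}
  ]
}}

```text
clock: 18.15
position: [0.5958, 0.0619, 0.3425]
ee_rot: [-0.0, 0.998, 0.066, -0.001]
contact_force: [-4.0, 2.6, -2.4]
width: 0.0348
gripper_force: 76.6
```

```bash
python3 -c "
from h import *
ang()
u=np.array([.99,.135]);
go(.6869-.0783*u[0],.0741-.0783*u[1],.09+.2076+.0506,-82.25)"
```

```text
t 18.15 angle 56.19 r 0.2219 lat 0.0002 F [-4.   2.6 -2.4] M [0.27 1.77 0.17] w 0.0348 76.6
t 18.15 pos [0.5958 0.0619 0.3425] yang -82.44 w 0.0348 F [-4.   2.6 -2.4] gf 76.6
dp units now [ 0.068  0.001 -0.029] after turn [ 0.068  0.001 -0.028] rot units [-0.01  0.02 -0.03]
```

```bash
python3 -c "
from h import *
from rig import imaging
p,d=imaging.get_image('scene'); np.savez('s6.npz',p=p,d=d,**imaging.calibration('scene'));a=load('s6');X=cloud(*a)
hsv=cv2.cvtColor(p,cv2.COLOR_RGB2HSV).astype(int)
u=np.array([np.cos(.1355),np.sin(.1355)]);L=X[...,:2]-[.6869,.0741];lx=L@u;ly=L@[-u[1],u[0]];lz=X[...,2]-.09
m=(d>0)&(hsv[...,0]>95)&(hsv[...,0]<120)&(hsv[...,1]>110)&(abs(ly)<.11)&(lx>-.2)&(lx<.1)&(lz>.0)
for lo,hi in((-.11,-.085),(.085,.11)):
    k=m&(ly>lo)&(ly<hi); A=np.stack([lx[k],lz[k]],1).astype(np.float32)
    vx,vz,_,_=cv2.fitLine(A,cv2.DIST_HUBER,0,.01,.01).ravel(); print(len(A),np.degrees(np.arctan(-vz/vx)),A.min(0),A.max(0))
cv2.imwrite('pics/s6.png',cv2.resize(p[20:240,210:450,::-1],None,fx=2.7,fy=2.7))"
```

```text
340 55.476208 [-0.07603542  0.02288319] [0.03954121 0.1886795 ]
336 55.289936 [-0.07800561  0.02390665] [0.04022032 0.18877697]
```

View pics/s6.png

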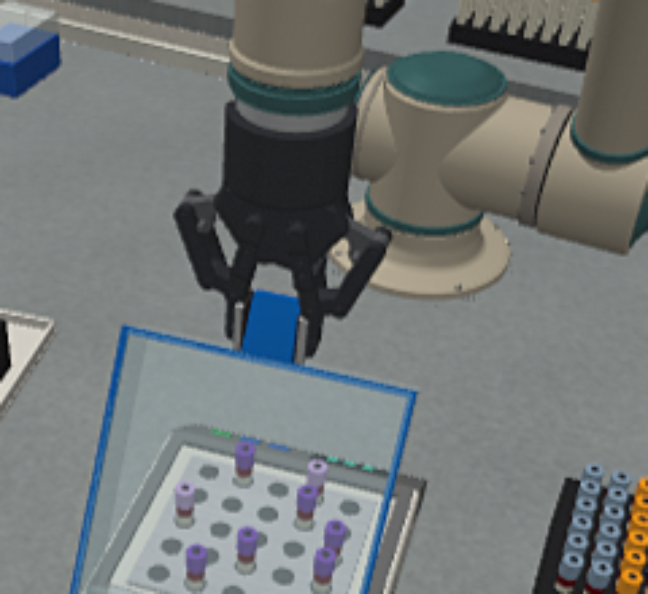

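The cover stands at about 55.4 degrees by depth, with the tab (275,325 in the crop) held squarely in the pads. I raise it the last 4 to 5 degrees.

{"name": "servo_tool", "arguments": {
  "moves": [
    {"dp":[0.02,0,-0.009],"delta_rot":[0,0,0],"fingers":0.15},
    {"dp":[0.025,0,-0.01],"delta_rot":[0,0,0],"fingers":0.15},
    {"dp":[0.02,0,-0.008],"delta_rot":[0,0,0],"fingers":0.15},
    {"dp":[0.007,0,-0.002],"delta_rot":[0,0,0],"fingers":0.15},
    {"dp":[0,0,0],"delta_rot":[0,0,0],"fingers":0.15}
  ]
}}

```text
clock: 18.7
position: [0.6099, 0.0638, 0.3487]
ee_rot: [-0.0, 0.998, 0.066, -0.001]
contact_force: [-5.1, 1.6, -0.3]
width: 0.0347
gripper_force: 78.4
```

{"name": "servo_tool", "arguments": {
  "moves": [
    {"dp":[0,0,0],"delta_rot":[0,0,0],"fingers":0.15},
    {"dp":[0,0,0],"delta_rot":[0,0,0],"fingers":0.15},
    {"dp":[0,0,0],"delta_rot":[0,0,0],"fingers":0.15}
  ]
}}

```text
clock: 19.0
position: [0.6098, 0.0638, 0.3487]
ee_rot: [-0.0, 0.998, 0.066, -0.0]
contact_force: [-5.1, 2.3, -1.3]
width: 0.0349
gripper_force: 78.4
```

```bash
python3 -c "
from h import *
from rig import imaging
ang()
p,d=imaging.get_image('scene'); np.savez('s7.npz',p=p,d=d,**imaging.calibration('scene'));a=load('s7');X=cloud(*a)
hsv=cv2.cvtColor(p,cv2.COLOR_RGB2HSV).astype(int)
u=np.array([np.cos(.1355),np.sin(.1355)]);L=X[...,:2]-[.6869,.0741];lx=L@u;ly=L@[-u[1],u[0]];lz=X[...,2]-.09
m=(d>0)&(hsv[...,0]>95)&(hsv[...,0]<120)&(hsv[...,1]>110)&(abs(ly)<.11)&(lx>-.2)&(lx<.1)&(lz>.0)
for lo,hi in((-.11,-.085),(.085,.11)):
    k=m&(ly>lo)&(ly<hi); A=np.stack([lx[k],lz[k]],1).astype(np.float32)
    vx,vz,_,_=cv2.fitLine(A,cv2.DIST_HUBER,0,.01,.01).ravel(); print(len(A),np.degrees(np.arctan(-vz/vx)))
m=(d>0)&(abs(X[...,0]-.452)<.1)&(abs(X[...,1]+.338)<.1)&(X[...,2]>.05)
P=X[m];print('rack',rect(P),np.percentile(P[:,2],[1,99]))
cv2.imwrite('pics/s7.png',p[:,:,::-1])"
```

```text
t 19.0 angle 60.17 r 0.2222 lat 0.0002 F [-5.1  2.3 -1.3] M [0.28 1.73 0.09] w 0.0349 78.4
342 59.407036
347 59.42758
rack ((458.26226806640625, -337.78631591796875), (53.702186584472656, 112.0246810913086), 12.862775802612305) [0.05199844 0.09346384]
```

View pics/s7.png

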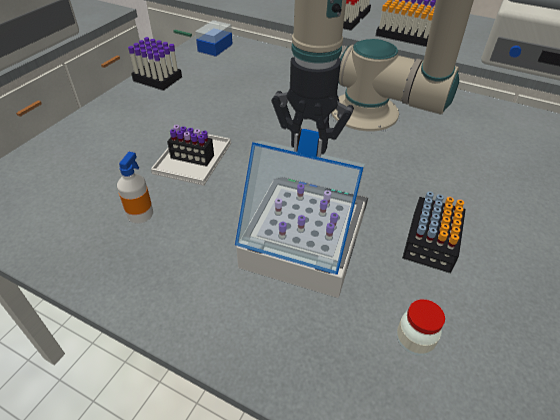

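The cover is steady at 59.4 to 60.2 degrees with the tab in the grip at (309,143). The rack stands upright in the tray at (190,147), and the other objects have not moved.

```bash
python3 -c "
from rig import manip
print(manip.sign_off())"
```

```text
the job is handed in; nothing more can be done
None
```

The rack is standing upright in the tray, released, and the cover is held by its tab at about 60 degrees (59.4 by camera, 60.2 by arm position); the job was handed in at about 19 s.

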